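# Sort stripped safe hardware into its trays

### The arm

A 7-joint arm with a two-finger parallel gripper is mounted at the origin on the work surface. World frame = base frame: x ahead of the robot, y to its left, z up, the work surface at z = 0. Lengths are in m, angles in rad, forces in N, time in s.
With the tool pointing down it reaches from about 0.425 to 0.825 m from the base axis. Payload 3.6 kg.
Tool frame: the origin (TCP) lies where the fingers leave the gripper's body, on its centre line; the fingertips stand 73 mm ahead of it and the grasp point (between the pads) lies 54 mm ahead of it; z points along the fingers, y is the line along which they close (so a half turn about z gives the same grasp; the last joint's range is limited). The gripper opens to 85 mm and grips with 20 to 120 N. Pads are 22 mm wide; open, the fingers measure 114 mm over their backs; the gripper's body (76 mm by 85 mm) begins 54 mm behind the grasp point. The pads swing forward as they close: fully open they stand 13 mm farther back than shut.
Start: joints at [1.27, 0.615, -0.013, 1.423, 0.008, 1.103, -0.04], TCP at [0.176, -0.626, 0.304] pointing down, gripper open.
Joint ranges: [-3.12, 3.12], [-0.3, 2.06], [-1.34, 1.32], [0.26, 2.42], [-1.36, 4.5], [0.01, 1.98], [-2.84, 2.84]. Speed limits (rad/s): [2.79, 2.79, 3.14, 3.14, 3.14, 3.14, 3.14].

### API

Orientations are given as a unit quaternion [x, y, z, w].
In Python, from station import arm, snapshot, camera_info, ticket gives the robot as it stands. Calls block until the motion is done:
- arm.movep(position, orientation): joint-space move of the TCP to a pose.
- arm.line_to(position, velocity=0.15, ori=None): straight line of the TCP; ori=None keeps the orientation; velocity is the mean speed in m/s.
- arm.move_j(angles): joint-space move.
- arm.move_gripper(opening, effort=None): opening from 0.0 (shut) to 1.0 (fully open); effort is the grip in N (None keeps the last); returns when the fingers have stopped.
- arm.pause(seconds).
- arm.ik(position, orientation): joint angles nearest the present ones, or None.
- snapshot(name): name is "scene" or "top" or "wrist"; returns the picture (400x640x3 uint8, blue, green, red); there is no depth.
- camera_info(name): a dict with "fx", "fy", "cx", "cy" (pixels), "R" (3x3) and "t" (3): a world point X has camera coordinates R X + t; the wrist camera has in their place "T_tool_cam" (4x4, takes a point from camera to tool coordinates, whose origin is the TCP and whose axes are the flange's). Camera axes: x right, y down, z forward; pixel columns grow to the right and rows downward; lengths in m; the calibration is good to about 2 mm. A picture is of the moment at which its call begins: read the wrist's pose just before it. camera_info takes no time and is no camera call.
A pose or a line that the arm cannot do raises arm.MotionError and nothing moves.
- ticket.finish_job(): hands the job in, once; it reports no verdict.
Readings, each from a call of its own:
- arm.read_time(): time.
- arm.read_joint_positions(): joint angles.
- arm.read_dq(): joint speeds.
- arm.read_effort(): joint torques, N m.
- arm.read_tool_pos(): TCP position.
- arm.read_eef_rot(): TCP orientation.
- arm.read_ft_force(): force on the tool from outside, world axes, zero at the start.
- arm.read_wrist_torque(): the same for the moment, N m.
- arm.read_opening(): opening from 0.0 (shut) to 1.0 (fully open).
Only numpy, scipy, OpenCV 4.12 (cv2) and the standard library are available. Lean on these libraries where they do the work, as an engineer would, in place of code of your own. Each camera call takes 0.05 s, during which the arm holds its last target. There are 200 camera calls.

### The job

Sort the hardware stripped from the safe door into the plywood trays: a locking bolt into each of the two narrow recesses, a combination dial into each of the two round recesses, and the hinge block into the tray with the single recess. Each piece must lie flat on the floor of its recess, the same way up as it lies now, and be let go. Leave the sanding block and the filler tub where they are.

Things in the scene. Friction and masses are not known exactly. Their poses are not given: they have to be found in the camera images.
- bolt_a_mid (a point): Loose dark steel locking bolt of a safe: a flat-sided bar 75 mm long, 24 mm wide and 36 mm high, one end rounded, lying on the bench. The point is its centre, 18 mm above its underside; x runs along its length (towards the rounded end), y across its width, z up. The two bolts are alike. Take it across its width.
- bolt_b_mid (a point): Loose dark steel locking bolt of a safe: a flat-sided bar 75 mm long, 24 mm wide and 36 mm high, one end rounded, lying on the bench. The point is its centre, 18 mm above its underside; x runs along its length (towards the rounded end), y across its width, z up. The two bolts are alike. Take it across its width.
- dial_a_mid (a point): Loose dark steel combination dial of a safe, lying with its disc down: a disc 52 mm across and 8 mm thick with a round hub 28 mm across rising from its middle, 36 mm high in all. The point is its centre, 18 mm above its underside; z up. The two dials are alike. Take it by the hub.
- dial_b_mid (a point): Loose dark steel combination dial of a safe, lying with its disc down: a disc 52 mm across and 8 mm thick with a round hub 28 mm across rising from its middle, 36 mm high in all. The point is its centre, 18 mm above its underside; z up. The two dials are alike. Take it by the hub.
- hinge_mid (a point): Loose dark steel hinge block lying on its plate: a plate 70 mm by 44 mm and 8 mm thick, with a round barrel 24 mm thick and 60 mm long along its middle on top, 36 mm high in all. The point is its centre, 18 mm above its underside; x runs along the barrel, y across it, z up. Take it across the barrel, whose axis lies 24 mm above the underside.
- bolt_tray: Fixed plywood tray, a block 14 mm high with recesses in its top that are 10 mm deep, so that their floor lies 4 mm above the bench. Origin: centre of the tray's underside; z up. The tray with two narrow oblong recesses side by side, for the bolts: block 115 mm (x) by 116 mm (y); each recess is 99 mm along x and 46 mm along y, their centres at y = +27 mm and y = -27 mm.
- dial_tray: Fixed plywood tray, a block 14 mm high with recesses in its top that are 10 mm deep, so that their floor lies 4 mm above the bench. Origin: centre of the tray's underside; z up. The tray with two round recesses, for the dials: block 90 mm (x) by 164 mm (y); each recess is 74 mm across, their centres at y = +41 mm and y = -41 mm.
- hinge_tray: Fixed plywood tray, a block 14 mm high with recesses in its top that are 10 mm deep, so that their floor lies 4 mm above the bench. Origin: centre of the tray's underside; z up. The tray with a single oblong recess, for the hinge block: block 110 mm (x) by 82 mm (y); the recess is 94 mm along x and 66 mm along y, centred.
- sanding_block: Bystander, loose: curved hand sanding block, 130 by 68 mm, 45 mm high, red base and black top, on the bench to the robot's left. Leave it alone. Origin: centre of its underside.
- filler_tub: Bystander, loose: closed round jar of filler, 84 mm across and 85 mm high, standing on the bench to the robot's right. Leave it alone. Origin: centre of its underside.
Mind the look-alikes: they are no part of the job. What is shaped like the part that bears dial_a_mid but blue is not meant.

How it is judged:
At the end, for the whole second after the job is handed in: A bolt in each narrow recess, a dial in each round one, the hinge block in the single one: centres within 14 mm (bolts and hinge lengthwise 16, hinge across 15) of the recess centre, 18 to 26 mm above the tray underside, tilted under 0.1 rad, slower than 0.02 m/s ((((x of bolt_a_mid in the frame of bolt_tray between -0.016 and 0.016 m and y of bolt_a_mid in the frame of bolt_tray between 0.013 and 0.041 m and z of bolt_a_mid in the frame of bolt_tray between 0.018 and 0.026 m and angle between bolt_a_mid's own z axis and vertical below 0.1 rad) and (x of bolt_b_mid in the frame of bolt_tray between -0.016 and 0.016 m and y of bolt_b_mid in the frame of bolt_tray between -0.041 and -0.013 m and z of bolt_b_mid in the frame of bolt_tray between 0.018 and 0.026 m and angle between bolt_b_mid's own z axis and vertical below 0.1 rad)) or ((x of bolt_a_mid in the frame of bolt_tray between -0.016 and 0.016 m and y of bolt_a_mid in the frame of bolt_tray between -0.041 and -0.013 m and z of bolt_a_mid in the frame of bolt_tray between 0.018 and 0.026 m and angle between bolt_a_mid's own z axis and vertical below 0.1 rad) and (x of bolt_b_mid in the frame of bolt_tray between -0.016 and 0.016 m and y of bolt_b_mid in the frame of bolt_tray between 0.013 and 0.041 m and z of bolt_b_mid in the frame of bolt_tray between 0.018 and 0.026 m and angle between bolt_b_mid's own z axis and vertical below 0.1 rad))) and (((x of dial_a_mid in the frame of dial_tray between -0.014 and 0.014 m and y of dial_a_mid in the frame of dial_tray between 0.027 and 0.055 m and z of dial_a_mid in the frame of dial_tray between 0.018 and 0.026 m and angle between dial_a_mid's own z axis and vertical below 0.1 rad) and (x of dial_b_mid in the frame of dial_tray between -0.014 and 0.014 m and y of dial_b_mid in the frame of dial_tray between -0.055 and -0.027 m and z of dial_b_mid in the frame of dial_tray between 0.018 and 0.026 m and angle between dial_b_mid's own z axis and vertical below 0.1 rad)) or ((x of dial_a_mid in the frame of dial_tray between -0.014 and 0.014 m and y of dial_a_mid in the frame of dial_tray between -0.055 and -0.027 m and z of dial_a_mid in the frame of dial_tray between 0.018 and 0.026 m and angle between dial_a_mid's own z axis and vertical below 0.1 rad) and (x of dial_b_mid in the frame of dial_tray between -0.014 and 0.014 m and y of dial_b_mid in the frame of dial_tray between 0.027 and 0.055 m and z of dial_b_mid in the frame of dial_tray between 0.018 and 0.026 m and angle between dial_b_mid's own z axis and vertical below 0.1 rad))) and x of hinge_mid in the frame of hinge_tray between -0.016 and 0.016 m and y of hinge_mid in the frame of hinge_tray between -0.015 and 0.015 m and z of hinge_mid in the frame of hinge_tray between 0.018 and 0.026 m and angle between hinge_mid's own z axis and vertical below 0.1 rad and linear speed of each of bolt_a, bolt_b, dial_a, dial_b, hinge below 0.02 m/s); the robot touches nothing.
It fails at once if the sanding block is disturbed (moved more than 30 mm) (distance of sanding_block from where it was at the start of the episode above 0.03 m).
It fails at once if the filler tub is disturbed (moved more than 30 mm) (distance of filler_tub from where it was at the start of the episode above 0.03 m).
It also fails if it takes over 120 s, if anything falls off the work surface, if the arm or the gripper's body presses on something with over 40 N, if the wrist force passes 120 N, or if a joint passes its speed limit or range.

## Working session

There is one attempt and no reset: what is moved stays moved. The work goes in short steps, each a Python script; the robot and the scene stay as the last script left them, time stands still between calls to the robot, and variables do not carry over. Pictures are saved under pics/ and viewed, on a budget of 14 in all, crops included, one or two more only if the job needs it, and the job is handed in when it is done.

```bash
ls; mkdir -p pics
python3 - <<'E'
from station import arm, snapshot, camera_info
import cv2
for n in("top","scene"):
    cv2.imwrite(f"pics/{n}0.png",snapshot(n)); print(n,camera_info(n))
print(camera_info("wrist")); print(arm.read_tool_pos(),arm.read_eef_rot(),arm.read_time())
E
```

```text
pics
top {'fx': 458.0923788430169, 'fy': 458.0923788430169, 'cx': 323.39273913216687, 'cy': 200.89859281972383, 'R': array([[-0.02309494, -0.999727  ,  0.00354197],
       [-0.99467161,  0.0226218 , -0.10058152],
       [ 0.10047394, -0.00584602, -0.99492252]]), 't': array([0.01441458, 0.47754802, 1.3624074 ])}
scene {'fx': 501.9553173803659, 'fy': 501.9553173803659, 'cx': 314.58568602078145, 'cy': 197.41693185919073, 'R': array([[-0.82653597,  0.56245518,  0.02196503],
       [ 0.3348462 ,  0.52267883, -0.7840184 ],
       [-0.45245587, -0.6406645 , -0.62034884]]), 't': array([ 0.39832248, -0.10310633,  1.48186542])}
{'fx': 326.333878671851, 'fy': 326.333878671851, 'cx': 319.3647268587746, 'cy': 198.96170095468582, 'T_tool_cam': array([[ 2.29282735e-04, -9.50138315e-01, -3.11828686e-01,
         7.97687314e-02],
       [ 9.99998667e-01, -2.86310319e-04,  1.60766747e-03,
         5.07958223e-04],
       [-1.61678623e-03, -3.11828638e-01,  9.50136983e-01,
        -7.02706191e-02],
       [ 0.00000000e+00,  0.00000000e+00,  0.00000000e+00,
         1.00000000e+00]])}
[ 0.17623255 -0.62511499  0.30283251] [ 9.90572181e-01  1.36986819e-01 -1.80450178e-04 -1.15418798e-03] 0.1
```

View pics/top0.png

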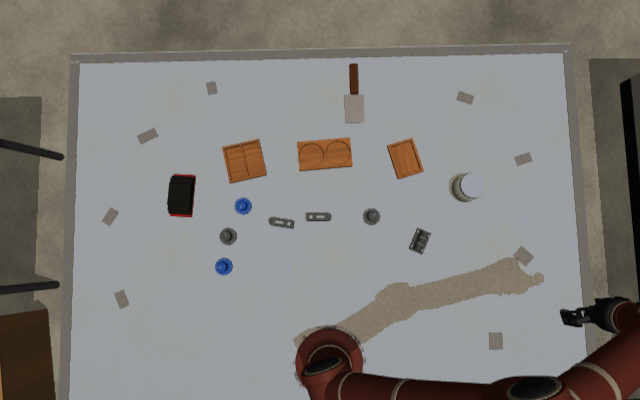

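View pics/scene0.png

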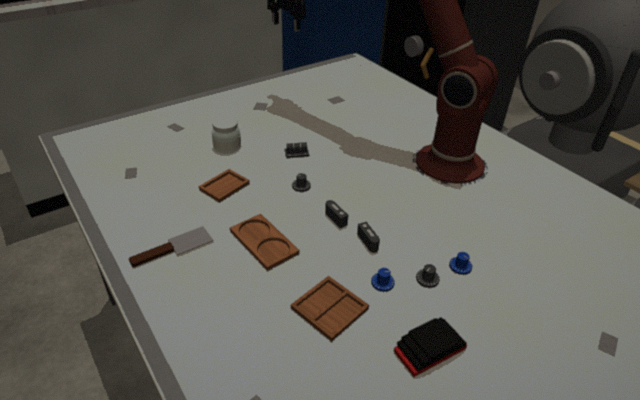

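The top view shows:
- **Dark dials:** about (228,236) and (371,216). The blue look-alikes at (243,206) and (224,266) are not meant.
- **Bolts:** about (281,222) and (318,216).
- **Hinge:** about (420,241).
- **Trays:** bolt (244,161), dial (325,154), hinge (405,158).

Next I'll enlarge this region to confirm the parts and measure them.

Run:
```python
import cv2
im=cv2.imread("pics/top0.png")[130:280,210:440]
im=cv2.resize(im,None,fx=3.4,fy=3.4,interpolation=cv2.INTER_CUBIC)
im=cv2.convertScaleAbs(im,alpha=1.5)
for i in range(0,230,20): cv2.putText(im,str(210+i),(int(i*3.4),10),0,.35,(0,0,255)); cv2.line(im,(int(i*3.4),12),(int(i*3.4),18),(0,0,255))
for i in range(10,150,20): cv2.putText(im,str(130+i),(0,int(i*3.4)),0,.35,(0,0,255))
cv2.imwrite("pics/top0c.png",im)
```

```text
(no output)
```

View pics/top0c.png

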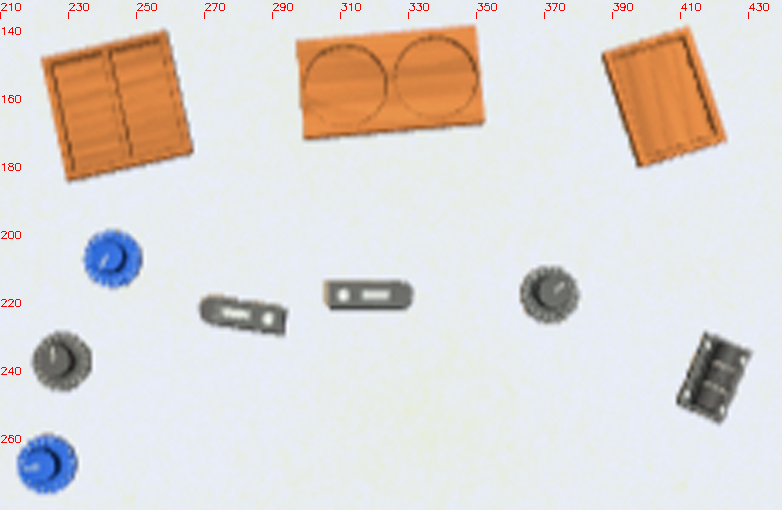

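The crop confirms it. The two grey dials are at crop (62,361) and (549,294), which is px (228,236) and (371,216). They match the dark steel description, and the blue ones at (112,258) and (47,463) are the decoys. Next I'll compute positions.

```bash
cat > h.py <<'E'
from station import arm, snapshot, camera_info, ticket
import numpy as np, cv2
from scipy.spatial.transform import Rotation as Ro
def quat(psi): return (Ro.from_euler('z',psi)*Ro.from_euler('x',np.pi)).as_quat()
def wrist_pose():
    return np.array(arm.read_tool_pos()),Ro.from_quat(arm.read_eef_rot()).as_matrix()
def ray(uv,ci,z,pose=None):
    d=np.array([(uv[0]-ci['cx'])/ci['fx'],(uv[1]-ci['cy'])/ci['fy'],1])
    if pose is None: o=-ci['R'].T@ci['t']; d=ci['R'].T@d
    else:
        p,R=pose; T=ci['T_tool_cam']; o=p+R@T[:3,3]; d=R@T[:3,:3]@d
    return (o+d*(z-o[2])/d[2])[:2]
E
python3 - <<'E'
from h import *
ci=camera_info("top")
f=lambda u,z: ray((210+(u[0]+.5)/3.4-.5,130+(u[1]+.5)/3.4-.5),ci,z)
S={'bolt_tray':([(41,59),(167,30),(194,153),(68,182)],.014),'dial_tray':([(296,41),(474,25),(486,123),(305,139)],.014),
'hinge_tray':([(602,53),(688,27),(726,141),(641,167)],.014),'hinge':([(707,332),(752,351),(720,422),(677,404)],.008)}
for n,(c,z) in S.items():
    P=np.array([f(u,z) for u in c]); l=[np.linalg.norm(P[i]-P[i-1]) for i in range(4)]
    e=(P[1]-P[0]+P[2]-P[3]); g=(P[0]-P[3]+P[1]-P[2])
    print(n,P.mean(0).round(4),np.round(l,3),'ang top edge',np.arctan2(e[1],e[0]).round(3),'ang up edge',np.arctan2(g[1],g[0]).round(3))
for n,a,b in(('boltL',(286,319),(199,306)),('boltR',(325,294),(413,294))):
    A,B=f(a,.036),f(b,.036);d=B-A; print(n,((A+B)/2).round(4),np.hypot(*d).round(3),np.arctan2(d[1],d[0]).round(3))
print('dA',f((62,361),.006).round(4),f((55,360),.036).round(4),'dB',f((549,294),.006).round(4),f((555,292),.036).round(4))
print('blue',f((112,258),.006),f((47,463),.006))
E
```

```text
bolt_tray [0.6083 0.2439] [0.116 0.117 0.116 0.116] ang top edge -1.363 ang up edge 0.207
dial_tray [ 0.6248 -0.0032] [0.09  0.162 0.091 0.164] ang top edge -1.503 ang up edge 0.082
hinge_tray [ 0.6055 -0.2509] [0.11  0.082 0.11  0.081] ang top edge -1.296 ang up edge 0.282
hinge [ 0.3516 -0.2861] [0.07  0.043 0.07  0.041] ang top edge -1.994 ang up edge -0.451
boltL [0.4174 0.1316] 0.077 1.4
boltR [0.4312 0.0202] 0.077 -1.594
dA [0.3795 0.2962] [0.3796 0.2962] dB [ 0.4295 -0.1414] [ 0.4292 -0.1435]
blue [0.47095601 0.25098235] [0.28938082 0.30965959]
```

```bash
cat >> h.py <<'E'
def best(p,psi):
    q0=np.array(arm.read_joint_positions()); c=[]
    for s in(psi,psi+np.pi):
        q=arm.ik(list(p),list(quat(s)))
        if q is not None: c.append((np.abs(np.array(q)-q0).max(),s))
    return min(c)[1] if c else None
def above(xy,psi,z=.22):
    s=best([*xy,z],psi); arm.movep([*xy,z],list(quat(s))); return s
E
python3 - <<'E'
from h import *
parts=dict(bL=((.4174,.1316),1.4),bR=((.4312,.0202),-1.594),dA=((.3796,.2962),0.),dB=((.4293,-.1425),0.),h=((.3516,-.2861),-.435))
for n,(xy,p) in parts.items(): print(n,[best([*xy,z],p) for z in(.086,.22)])
t=arm.read_time(); s=above((.4312,.0202),-1.594); print(s,arm.read_time()-t)
P=wrist_pose(); a=snapshot("wrist"); arm.move_gripper(.32,40); b=snapshot("wrist"); print(P,arm.read_time(),arm.read_opening())
cv2.imwrite("pics/w1.png",np.vstack([a[:330],b[130:400]])); cv2.imwrite("pics/w1a.png",a); cv2.imwrite("pics/w1b.png",b)
E
```

```text
bL [4.5415926535897935, 1.4]
bR [1.547592653589793, 1.547592653589793]
dA [3.141592653589793, 3.141592653589793]
dB [3.141592653589793, 0.0]
h [2.706592653589793, -0.435]
1.547592653589793 2.4833
(array([0.43157976, 0.01923913, 0.21997797]), array([[ 2.54806207e-02,  9.99675287e-01,  2.41337974e-04],
       [ 9.99675228e-01, -2.54805162e-02, -4.26509025e-04],
       [-4.20221116e-04,  2.52127309e-04, -9.99999880e-01]])) 3.275 0.3198712952614462
```

View pics/w1.png

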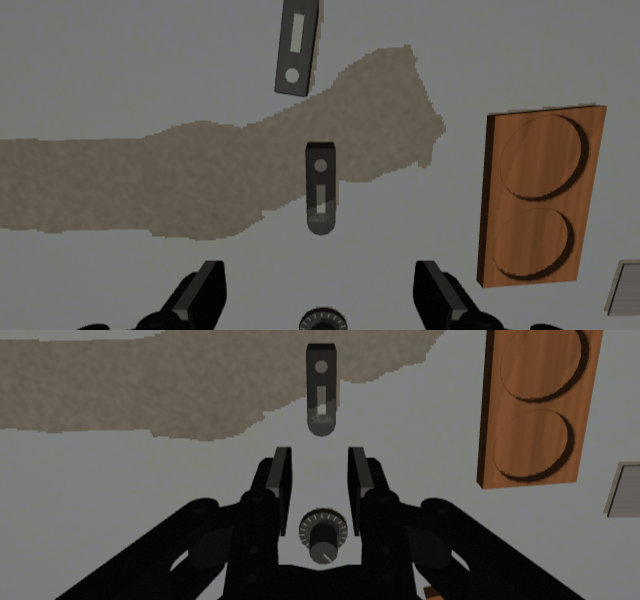

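The bolt at u≈320, v≈150–235 sits centred under the tool. The tip edges (displayed v≈448, actual v≈248) put the fingertips about 67 mm ahead of the TCP at this opening. I'll grasp high, at TCP z=0.083, so the fingers clear the tray rim. First bolt now.

```bash
cat >> h.py <<'E'
parts=dict(bL=((.4174,.1316),1.4),bR=((.4312,.0202),-1.594),dA=((.3796,.2962),0.),dB=((.4293,-.1425),0.),h=((.3516,-.2861),-.435))
trays=dict(b=((.6083,.2439),.2075),d=((.6248,-.0032),.075),h=((.6055,-.2509),.279))
def rec(t,y):
    (cx,cy),a=trays[t]; return (cx-y*np.sin(a),cy+y*np.cos(a)),a
Z=.083
def goto(xy,psi):
    "level transit at z .22, then check that the descent is reachable"
    for s in sorted((psi,psi+np.pi,psi-np.pi),key=lambda s:abs(s-best([*xy,.22],psi))):
        q=quat(s)
        try: arm.movep([*xy,.22],list(q)); return q
        except arm.MotionError as e: print(e)
def down(xy,q,z):
    arm.line_to([*xy,.11],.2,ori=list(q)); arm.line_to([*xy,z],.06,ori=list(q))
def pick(n,op=.75):
    xy,psi=parts[n]; arm.move_gripper(op); q=goto(xy,psi); down(xy,q,Z)
    arm.move_gripper(0.,60); arm.pause(.2); o=arm.read_opening()
    arm.line_to([*xy,.22],.15,ori=list(q)); print(n,'opening',round(o,3),round(arm.read_opening(),3),'F',np.round(arm.read_ft_force(),1),'t',arm.read_time())
def place(t,y,op=.45,psi=None):
    xy,a=rec(t,y); q=goto(xy,a if psi is None else psi); down(xy,q,Z+.005)
    print('F down',np.round(arm.read_ft_force(),1)); arm.move_gripper(op); arm.pause(.1)
    arm.line_to([*xy,.22],.2,ori=list(q)); print('t',arm.read_time())
E
python3 - <<'E'
from h import *
a=cv2.imread("pics/w1a.png")
P=(np.array([.43157976,.01923913,.21997797]),np.array([[.0254806,.999675,0],[.999675,-.02548,0],[0,0,-1.]]))
ci=camera_info("wrist"); print(ray((320.5,151),ci,.036,P),ray((321,235),ci,.036,P))
pick('bR')
P=wrist_pose(); a=snapshot("wrist"); place('b',-.027)
b=snapshot("wrist"); cv2.imwrite("pics/w2.png",np.vstack([a[100:],b[100:]]))
E
```

```text
[0.43338937 0.05432024] [ 0.43207987 -0.01747336]
bR opening 0.273 0.267 F [-0.5  0.3 -4. ] t 9.5667
F down [-0.2 -0.4 -3.5]
t 13.1083
```

View pics/w2.png

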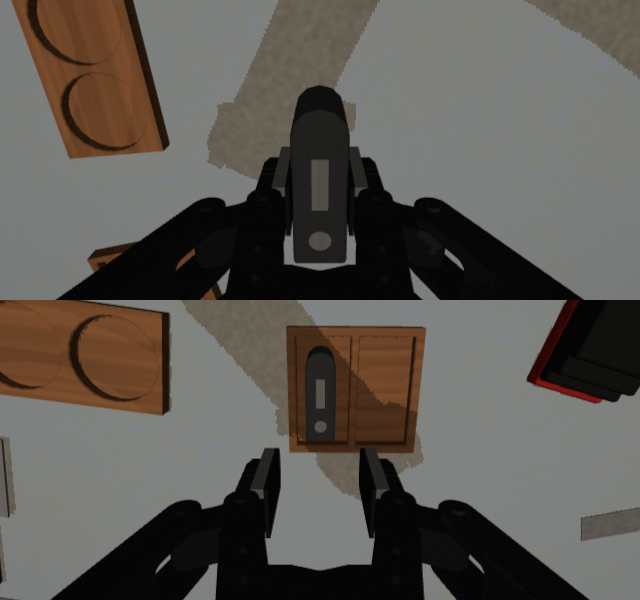

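Bolt R lies in the −y recess (displayed u≈320, v≈347–442), well inside it. On to the rest, stopping if any opening reading looks wrong.

Run:
```python
from h import *
def ok(lo,hi):
    o=arm.read_opening()
    if not lo<o<hi: raise SystemExit(f'bad grasp {o}')
pick('bL'); ok(.22,.33); place('b',.027)
pick('dA'); ok(.26,.4); place('d',.041,.6)
cv2.imwrite("pics/top1.png",snapshot("top"))
pick('dB'); ok(.26,.4); place('d',-.041,.6)
```

```text
bL opening 0.268 0.267 F [ 0.6 -1.1 -4.5] t 17.4
F down [ 0.6 -1.3 -5.4]
t 20.75
dA opening 0.31 0.304 F [ 0.1 -0.1 -1.7] t 25.0083
F down [-0.8 -0.2 -0.6]
t 28.8333
dB opening 0.304 0.311 F [ 0.3  0.4 -2.4] t 33.1833
F down [ 0.4 -0.6 -1.1]
t 36.5667
```

Run:
```python
from h import *
pick('h'); print(arm.read_opening()); 
if .2<arm.read_opening()<.4:
    place('h',0,.7)
    arm.movep([.5,-.45,.3],list(quat(best([.5,-.45,.3],0))))
im=snapshot("top"); cv2.imwrite("pics/top2.png",im)
im=cv2.convertScaleAbs(cv2.resize(im[130:280,210:440],None,fx=3.4,fy=3.4,interpolation=cv2.INTER_CUBIC),alpha=1.5)
cv2.imwrite("pics/top2c.png",im); print(arm.read_time())
```

```text
h opening 0.259 0.259 F [-0.1 -0.1 -4.2] t 41.2417
0.2590045625769265
F down [ 0.2 -0.9 -3.1]
t 44.825
45.825
```

View pics/top2c.png

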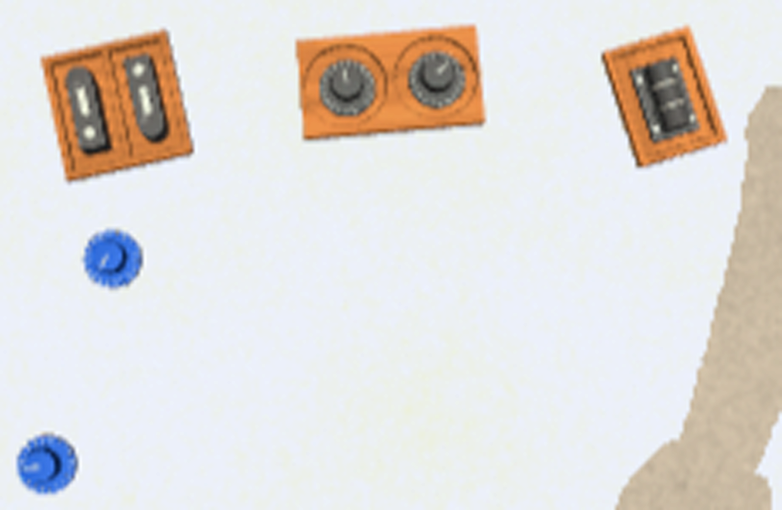

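All five pieces look seated: bolts at crop (87,109) and (147,98), dials at (347,88) and (437,80), hinge at (665,99). I'll check these numerically in the tray frames.

Run:
```python
from h import *
ci=camera_info("top")
for n,u,z,t in(('b1',(87,109),.04,'b'),('b2',(147,98),.04,'b'),('d1',(347,88),.012,'d'),('d2',(437,80),.012,'d'),('h',(665,99),.012,'h')):
    p=ray((210+(u[0]+.5)/3.4-.5,130+(u[1]+.5)/3.4-.5),ci,z); c,a=trays[t]; d=p-c
    print(n,np.round(Ro.from_euler('z',-a).apply([*d,0])[:2]*1000,1))
im=cv2.imread("pics/top0.png");i2=cv2.imread("pics/top2.png")
for s in(np.s_[165:225,155:205],np.s_[165:210,445:495]): print(np.abs(im[s].astype(int)-i2[s]).mean())
```

```text
b1 [-2.5 23.7]
b2 [ -5.  -30.2]
d1 [-1.5 39.6]
d2 [ -2.1 -42.4]
h [-1.9 -0.5]
1.9605555555555556
20.944148148148148
```

All are within tolerance. The large tub difference should just be the arm parked over it, so I'll move the arm away and check the tub and the tilts in the scene view.

Run:
```python
from h import *
arm.movep([.45,.05,.35],list(quat(best([.45,.05,.35],0))))
im=cv2.imread("pics/top0.png");i2=snapshot("top")
for s in(np.s_[165:225,155:205],np.s_[165:210,445:495]): print(np.abs(im[s].astype(int)-i2[s]).mean())
c=cv2.resize(snapshot("scene")[110:380,120:480],None,fx=2.2,fy=2.2,interpolation=cv2.INTER_CUBIC)
cv2.imwrite("pics/scene1.png",cv2.convertScaleAbs(c,alpha=1.5))
```

```text
10.137888888888888
13.171555555555555
```

View pics/scene1.png

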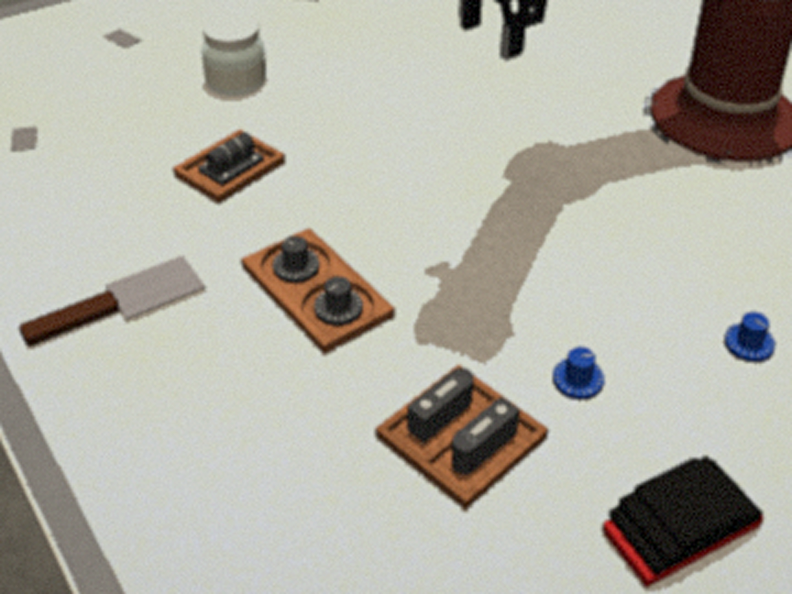

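The scene view shows every piece flat in its recess. The tub base at original px (227,153) and the sanding block at (430,346) match the first scene picture. Handing in.

Run:
```python
from h import *
print(arm.read_time(), ticket.finish_job())
```

```text
the job is handed in; nothing more can be done
47.7583 None
```

I sorted all five pieces into the trays and handed the job in at about 48 s. Both bolts are in the narrow recesses, the two dark dials in the round ones and the hinge block in its tray. I left the blue dials alone.

- **Position:** the last top view put the pieces within about 6 mm of their recess centres. The bolts were off the most, by up to 5 mm lengthwise and 3.3 mm across.
- **Flatness:** the last scene view showed every piece lying flat with the gripper clear. I judged tilt and height by eye and did not measure them.
- **Check that disagreed:** comparing the first and last top pictures gave raised differences around the sanding block and the filler tub (mean 10 and 13 grey levels). I did not find the cause, which may be the arm or a change of light. In the scene view both still stood at the same pixels as at the start, so I took them as undisturbed.

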